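Close the tea tin and lift off its outer lid

TASK

The outer lid of the tea tin is wanted for washing, but the tin must stay closed: first slide the open tin across the desk, upright and without lifting it, until it stands wholly on the round cork mat. Then pick up the two nested lids together by the inner lid's knob, lower them onto the tin without dropping them until the inner lid is fully home in the mouth with the outer lid still lying on it, and let go of the knob. Last, take the outer lid alone by its collar and lift it straight up until it is well clear of the knob, leaving the inner lid seated and undisturbed; finish while still holding the outer lid level in the air, and leave everything else on the desk alone.

Things in the scene. Friction and masses are not known exactly. Their poses are not given: they have to be found in the camera images.
- mat_c (a point): centre of the round cork mat, 136 mm in diameter and under 1 mm thick, lying flat on the walnut desk; the mat is fixed and nothing catches on its edge
- tin: the open round aluminium tea tin, 90 mm outer and 84 mm inner diameter, 75 mm high, wall 3 mm, floor 6 mm thick, about 0.45 kg, heavy at the bottom, empty inside; loose on the desk, left or right of the mat. Origin at the centre of its underside, z up. Pushed lower than about 40 mm above the desk it slides and does not tip
- tin_mid (a point): centre of the tin, 37.5 mm above its underside
- coaster_top (a point): centre of the top face of the round wooden coaster, 110 mm in diameter and 10 mm high, fixed on the desk on the other side of the mat from the tin; at the start both lids, nested, stand on it
- inner_lid: inner lid, aluminium with a wooden knob, 0.16 kg. Origin: centre of its underside; z up. A plug 79 mm wide and 12 mm deep, foot chamfered 4 mm (2.5 mm play all round in the tin's mouth); a flange 94 mm wide from 12 to 20 mm up, which rests on the tin's rim; then the knob. Starts standing on the coaster on its plug. Fully home in the tin, the origin is 63 mm above the tin's underside
- knob (a point): point on the axis of the inner lid's upright cylindrical knob (18 mm in diameter, from 20 to 82 mm above the inner lid's underside), at 68 mm. Nested, the outer lid's collar surrounds the knob up to 48 mm, so the top 34 mm stand free. Lifting by the knob carries both lids
- outer_lid: outer lid, ring-shaped aluminium cover, 0.12 kg, lying loose on the inner lid's flange, the knob passing through its hole. Origin: centre of its plate's underside, 20 mm above the inner lid's origin when nested; z up. Plate 104 mm wide, 3 mm thick; a 6 mm deep rim hangs round the flange with 2 mm play. Only its weight holds it down; risen 68 mm it is clear of the knob
- collar (a point): centre of the outer lid's upright round collar (50 mm outer, 32 mm inner diameter, from 3 to 28 mm above the outer lid's origin), half-way up it, 15.5 mm above that origin. Lifting by the collar takes the outer lid alone
- mug: bystander: coral ceramic mug, 82 mm wide and 92 mm high, beyond the mat; origin at the centre of its underside
- bell: bystander: chrome desk bell, 84 mm wide, 61 mm high, beyond the mat; origin at the centre of its underside
- pencil_tin: bystander: flat shut tin with a hinged lid, 182 x 77 x 25 mm, beyond the mat; origin at the centre of its underside
- eraser: bystander: white eraser, 55 x 22 x 13 mm, near the robot; origin at the centre of its underside
- glue_stick: bystander: upright glue stick, 28 mm wide, 83 mm high, near the robot; origin at the centre of its underside
Mind the look-alikes: they are no part of the job. Leave any orange or yellow look-alike of the outer_lid alone.

How it is judged (in metres and radians):
On the way, in this order (a step that is already met when the one before it is completed fails the run):
1. the tin stands at rest, wholly on the cork mat (horizontal distance between tin_mid and mat_c below 0.022 m and angle between tin's own z axis and vertical below 0.06 rad and linear speed of tin below 0.02 m/s), for 0.2 s.
2. both lids sit on the tin, the inner lid fully home, the outer lid lying on it, and the inner lid is let go (z of inner_lid in the frame of tin between 0.059 and 0.0655 m and horizontal distance between inner_lid and tin below 0.006 m and angle between inner_lid's own z axis and vertical below 0.06 rad and z of outer_lid in the frame of inner_lid below 0.0235 m and angle between outer_lid's own z axis and vertical below 0.08 rad and contact force between the fingers and inner_lid below 0.1 N), for 0.2 s.
At the end, for the whole second after the job is handed in: tin upright on the mat (centres within 22 mm); inner lid home in it (3 mm in height, 6 mm sideways, 0.06 rad), touched by neither fingers nor outer lid; fingers hold the outer lid still, level within 0.3 rad, at least 68 mm above its nested place (horizontal distance between tin_mid and mat_c below 0.022 m and angle between each of tin, inner_lid's own z axis and vertical below 0.06 rad and z of inner_lid in the frame of tin between 0.059 and 0.0655 m and horizontal distance between inner_lid and tin below 0.006 m and z of outer_lid in the frame of inner_lid above 0.088 m and height (world z) of outer_lid above 0.15 m and angle between outer_lid's own z axis and vertical below 0.3 rad and linear speed of outer_lid below 0.03 m/s and contact force between the fingers and outer_lid above 0.5 N and contact force between each of outer_lid, the fingers and inner_lid below 0.1 N and contact force between each of outer_lid, the arm and tin below 0.1 N); the arm keeps its last pose, push and grip.
It fails at once if the tin is lifted off the desk or tipped (height (world z) of tin above 0.012 m or angle between tin's own z axis and vertical above 0.25 rad).
It fails at once if the outer lid is taken off the inner lid while that is not home in the tin, or the inner lid is disturbed as it comes off (distance between outer_lid and inner_lid above 0.035 m and not (z of inner_lid in the frame of tin between 0.059 and 0.0655 m and horizontal distance between inner_lid and tin below 0.006 m and angle between inner_lid's own z axis and vertical below 0.06 rad)).
It fails at once if the lids are dropped (linear speed of inner_lid above 0.5 m/s and contact force between the fingers and inner_lid below 0.05 N).
It fails at once if a bystander is moved by more than 30 mm (distance of any of mug, bell, pencil_tin, eraser, glue_stick from where it was at the start of the episode above 0.03 m).
It also fails if it takes over 72 s, if anything falls off the work surface, if the arm or the gripper's body presses on something with over 40 N, if the wrist force passes 120 N, or if a joint passes its speed limit or range.

ROBOT

A 6-joint arm with a two-finger parallel gripper is mounted at the origin on the work surface. World frame = base frame: x ahead of the robot, y to its left, z up, the work surface at z = 0. Lengths are in mm, angles in degrees, forces in N, time in s.
With the tool pointing down it reaches from about 300 to 850 mm from the base axis. Payload 4.2 kg.
Tool frame: the origin (TCP) lies between the finger pads; the fingertips stand 19 mm ahead of it and the grasp point (between the pads) is the TCP (env.tips_ahead is the distance from the TCP to the fingertips, in mm); z points along the fingers, y is the direction in which the jaws open and shut (so a half turn about z gives the same grasp; the last joint's range is limited). The gripper opens to 91 mm and grips with 3 to 60 N. Pads are 32 mm wide; open, the fingers measure 118 mm over their backs; the gripper's body (76 mm by 178 mm) begins 60 mm behind the grasp point.
Start: joints at [66.406, 18.312, 89.639, -0, 72.044, -1.146], TCP at [219.569, 531.445, 201.976] pointing down, gripper open.
Joint ranges: [-177.97, 177.97], [-48.28, 115.42], [12.27, 149.76], [-77.06, 257.06], [2.81, 150.46], [-146.56, 146.56]. Speed limits (degrees/s): [147.25, 147.25, 180, 180, 180, 180].

INTERFACE

Orientations are given as [roll, pitch, yaw] about the fixed x, y, z axes, in that order (R = Rz(yaw) Ry(pitch) Rx(roll)).
In Python, from workcell import telemetry, viewer, job_done, env gives the robot as it stands. The module is installed in compiled form; this text tells all that it offers.
- The arm moves only by the shell command python3 -m jog 'ROWS' [FORCE]. ROWS is JSON, a list of rows, each a list of 3 entries, a list of its own where there are three numbers: the shift along the tool's x, y, z in cm, then the turn about the tool's z in degrees, then the opening, from 0 (shut) to 1 (fully open). A call has 1 to 10 rows; each row shifts and turns the pose as measured when the row begins, along the tool's axes as they then stand; what a row does not reach is not made up. A row lasts 1/8 s, in which the tool goes at most 62.5 mm and 10.7 degrees, less where a joint would pass 70% of its speed; a pose out of reach is approached as far as the arm can. A call is refused whole if a number of a shift passes 6.25 or a number of a turn 10.7, either way. A call with a gripper value outside its range is refused whole. The fingers move at their own pace and stop on an object; FORCE is the grip in N (left out, the last holds). Time passes only in rows, so rows that do not move let the fingers close. It gives the time, the measured TCP pose, the force and the opening at its end, in the units of the state.
- telemetry.state(): the state, without advancing time (a new reading comes with each control period).
- viewer.grab_frame(name): name is "scene" or "top" or "wrist"; returns a dict with "color" (420x560x3 uint8, red, green, blue), "K" (3x3 intrinsics, pixels), "rvec" (rotation vector, rad) and "tvec" (3), from world to camera coordinates, as OpenCV has them. Camera axes: x right, y down, z forward; pixel columns grow to the right and rows downward; lengths in mm; the calibration is good to about 2 mm. A picture is of the moment at which its call begins. There is no depth.
- job_done(): hands the job in, once; it reports no verdict.
The state is a dict: "time_s": time; "qpos": joint angles; "qvel": joint speeds; "effort": joint torques, N m; "ee_pos": TCP position; "ee_rot": TCP orientation; "force": force on the tool from outside, world axes, zero at the start; "torque": the same for the moment, N m; "gripper_width": finger opening in mm.
Only numpy, scipy, OpenCV 4.12 (cv2) and the standard library are available. Lean on these libraries where they do the work, as an engineer would, in place of code of your own. Each camera call takes 0.05 s, during which the arm holds its last target. There are 200 camera calls.

## Working session

There is one attempt and no reset: what is moved stays moved. The work goes in short steps, Python scripts to look and compute and a shell command to move; the robot and the scene stay as the last step left them, time stands still between calls to the robot, and variables do not carry over. Pictures are saved under pics/ and viewed, about 8 in all and at most 12, crops included, and the job is handed in when it is done.

```bash
mkdir -p pics; cat > h.py <<'E'
import numpy as np, cv2
from workcell import telemetry, viewer, job_done, env
from scipy.spatial.transform import Rotation as Rn
def grab(n,save=None):
    f=viewer.grab_frame(n)
    if save: cv2.imwrite('pics/'+save+'.png',f['color'][:,:,::-1])
    return f
def ray(f,uv,z):
    "world point on plane z seen at pixel uv"
    R,_=cv2.Rodrigues(np.array(f['rvec'],float)); t=np.array(f['tvec'],float).ravel()
    p=cv2.undistortPoints(np.array([[uv]],float),np.array(f['K'],float),None)[0,0]
    d=R.T@np.array([p[0],p[1],1]); c=-R.T@t
    return c+d*(z-c[2])/d[2]
def proj(f,P):
    return cv2.projectPoints(np.array(P,float).reshape(-1,3),np.array(f['rvec'],float),np.array(f['tvec'],float),np.array(f['K'],float),None)[0].reshape(-1,2)
def totool(dxyz):
    s=telemetry.state(); R=Rn.from_euler('xyz',s['ee_rot'],degrees=True)
    return R.inv().apply(dxyz)/10
E
python3 - <<'E'
from h import *
print(telemetry.state())
a=grab('top','top0');b=grab('scene','scene0')
for f in(a,b):
    R,_=cv2.Rodrigues(np.array(f['rvec'],float));print(f['K'],-R.T@np.array(f['tvec']).ravel(),R[2])
cv2.imwrite('pics/a0.png',cv2.resize(np.hstack([a['color'],b['color']])[:,:,::-1],(800,300)))
E
```

```text
{'time_s': 0.0, 'qpos': array([ 6.64059024e+01,  1.83517396e+01,  8.97050713e+01, -1.99499170e-03,
        7.20459201e+01, -1.14575565e+00]), 'qvel': array([ 0.06605154, -0.11157825,  0.01788893, -0.04038456, -0.02340521,
        0.01120789]), 'effort': array([ 1.28860782e-03, -4.12467957e+01, -2.31975907e+01,  7.28410366e-02,
        4.57957084e-02, -1.47768669e-04]), 'ee_pos': array([219.36067631, 530.9407129 , 201.12837797]), 'ee_rot': array([-1.79897252e+02, -1.57837157e-04,  1.57552275e+02]), 'force': array([-0.36601474, -0.09522256, -0.01519738]), 'torque': array([ 0.02641529, -0.00311476,  0.03162288]), 'gripper_width': 91.12205900179559}
[[486.38154696   0.         277.20042981]
 [  0.         486.38154696 216.22685402]
 [  0.           0.           1.        ]] [ 399.79361542   73.95845802 1157.87904549] [ 0.11328533  0.00748388 -0.99353431]
[[470.67300674   0.         284.6271863 ]
 [  0.         470.67300674 206.8963573 ]
 [  0.           0.           1.        ]] [1361.74379353 -157.25139988  820.3994352 ] [-0.72209389  0.20084653 -0.6619978 ]
```

View pics/top0.png

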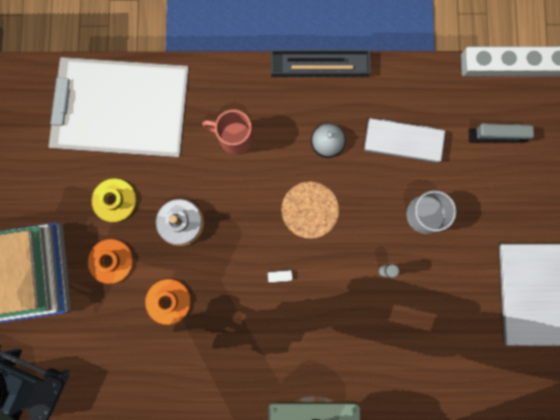

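View pics/scene0.png

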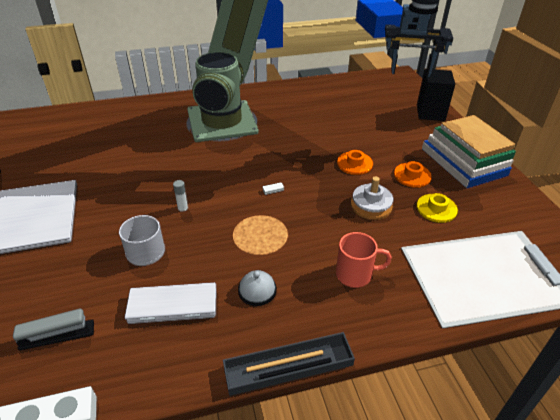

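The top view shows the tin at about (432,212), the mat at (310,210) and the nested lids at (180,222). The look-alikes are at (168,302), (110,261) and (114,200). I'll measure these next.

```bash
python3 - <<'E'
from h import *
a=grab('top');b=grab('scene')
def cent(m,box):
    x0,y0,x1,y1=box; k=np.zeros_like(m);k[y0:y1,x0:x1]=m[y0:y1,x0:x1]
    k=cv2.morphologyEx(k,cv2.MORPH_CLOSE,np.ones((5,5)))
    c=max(cv2.findContours(k,0,2)[0],key=cv2.contourArea);return cv2.fitEllipse(c),cv2.boundingRect(c)
H=cv2.cvtColor(a['color'],cv2.COLOR_RGB2HSV);B=cv2.cvtColor(b['color'],cv2.COLOR_RGB2HSV)
o=lambda h:cv2.inRange(h,(5,90,130),(20,230,255))
g=lambda h:cv2.inRange(h,(0,0,90),(179,60,255))
for nm,f,m,box,z in[('mat',a,o(H),(265,165,355,255),1),('mat s',b,o(B),(225,205,295,265),1),
  ('tin rim',a,g(H),(400,180,470,245),75),('outerlid',a,g(H),(145,190,215,255),33)]:
    e,r=cent(m,box);print(nm,np.round(e[0],1),np.round(e[1],1),r,ray(f,e[0],z).round(1), np.linalg.norm(ray(f,(r[0],e[0][1]),z)-ray(f,(r[0]+r[2],e[0][1]),z)).round(1))
for n,u,z in[('mug',(233,130),92),('bell',(328,140),40),('pt',(405,140),25),('er',(280,277),13),('glue',(391,271),83),('or',(168,302),20),('or2',(110,261),20),('yel',(114,200),20),('knobtop',(175,219),92)]:print(n,ray(a,u,z).round())
A=np.vstack([cv2.resize(a['color'][170:270,130:230],(400,400),interpolation=2)]),
B2=cv2.resize(a['color'][170:270,380:480],(400,400),interpolation=2)
cv2.imwrite('pics/c1.png',np.hstack([A[0],B2])[:,:,::-1])
E
```

```text
mat [309.6 209.6] [57.2 57.7] (281, 181, 58, 58) [547.7   5.1   1. ] 138.9
mat s [259.9 234.5] [39.3 55.1] (232, 215, 57, 40) [552.5   5.9   1. ] 140.3
tin rim [431.4 212. ] [41.7 50.7] (406, 190, 51, 44) [ 532.7 -262.9   75. ] 113.9
outerlid [178.  221.1] [45.  45.8] (156, 199, 46, 46) [516.6 313.4  33. ] 107.3
mug [717. 182.  92.]
bell [708. -37.  40.]
pt [ 712. -222.   25.]
er [387.  76.  13.]
glue [ 401. -168.   83.]
or [330. 335.  20.]
or2 [424. 473.  20.]
yel [568. 469.  20.]
knobtop [515. 308.  92.]
```

View pics/c1.png

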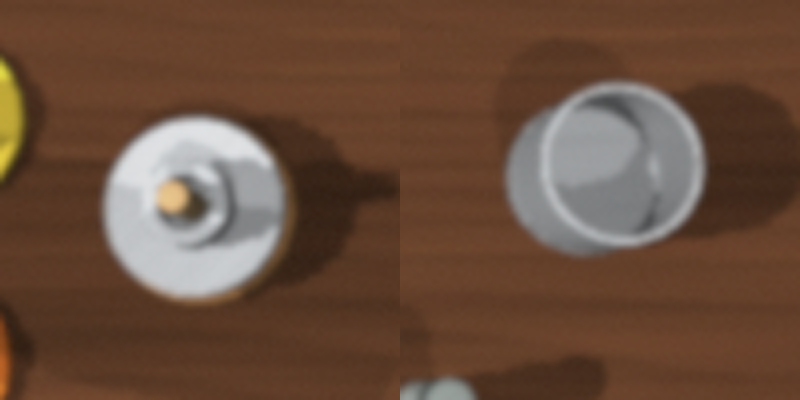

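The crop gives the tin rim centre at about (435.5,210.5) and the outer lid plate at about (178.5,222), with the knob top at about (173,219). I'll slide the tin from inside, with the fingers low in the bore and partly spread so they cage it. First I'll go above the tin.

```bash
python3 - <<'E'
from h import *
a=grab('top');b=grab('scene')
print('tin',ray(a,(435.4,210.4),75),'lid',ray(a,(178.2,221.7),33),ray(a,(172.7,218.9),92))
print(proj(b,[(540,-270,75),(516,310,92)]))
E
python3 -m jog '[[[0,0,-2],0,0],[[0,0,-2],-10,0],[[0,0,0],-10,0],[[0,0,0],-2.4,0]]'
```

```text
tin [ 536.36961393 -272.01256585   75.        ] lid [515.2451115  312.93722333  33.        ] [515.40362214 312.7133228   92.        ]
[[138.82844766 228.74429549]
 [373.74546164 178.01470556]]
time_s: 0.8
ee_pos: [219.4, 531.0, 242.3]
ee_rot: [-179.9, -0.0, -179.3]
force: [-1.4, 0.8, 0.4]
gripper_width: 53.9
```

```bash
python3 -m jog '[[[-2.3,-5.7,0],0,0],[[-2.3,-5.7,0],0,0],[[-2.3,-5.7,0],0,0],[[-2.3,-5.7,0],0,0],[[-2.3,-5.7,0],0,0],[[-2.3,-5.7,0],0,0],[[-2.3,-5.7,0],0,0],[[-2.3,-5.7,0],0,0],[[-2.3,-5.7,0],0,0],[[-2.3,-5.7,0],0,0]]'
```

```text
time_s: 2.05
ee_pos: [462.1, -43.0, 243.7]
ee_rot: [179.9, 0.4, -178.8]
force: [1.0, -0.6, -0.2]
gripper_width: 0.3
```

```bash
python3 -m jog '[[[-1.9,-5.7,0],-0.6,0],[[-1.9,-5.7,0],-0.6,0],[[-1.9,-5.7,0],0,0],[[-1.5,-5.0,0],0,0],[[0,0,0],0,0]]'
python3 - <<'E'
from h import *
s=telemetry.state();print(s['ee_pos'],s['ee_rot'])
f=grab('wrist','w1');R,_=cv2.Rodrigues(np.array(f['rvec'],float));print(f['K'],-R.T@np.array(f['tvec']).ravel(),R[2])
print(proj(f,[(537,-271,75),(537,-271,0),(582,-271,75),(537,-226,75)]))
E
```

```text
time_s: 2.68
ee_pos: [544.0, -273.2, 243.0]
ee_rot: [179.9, 0.5, -177.9]
force: [-1.1, 1.0, -0.5]
gripper_width: 0.4
[ 544.00882564 -273.15256505  243.01350035] [ 179.92723265    0.51720198 -177.87960324]
[[373.66839212   0.         282.46884825]
 [  0.         373.66839212 213.10385845]
 [  0.           0.           1.        ]] [ 459.93246856 -275.38353621  424.07207105] [ 0.29890441  0.01228975 -0.95420392]
[[283.60321113 180.80756754]
 [283.32902318 166.6107938 ]
 [281.87983258 225.36256781]
 [330.70606235 182.50258477]]
```

View pics/w1.png

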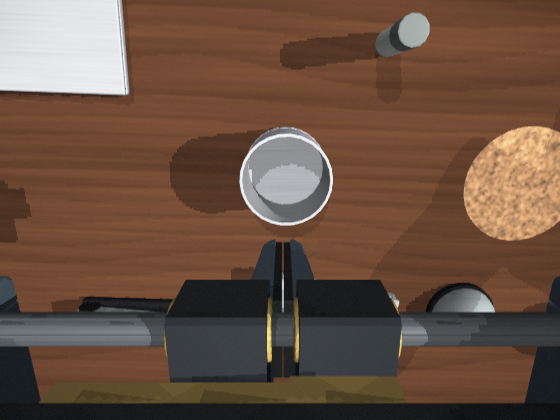

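The wrist view has the tin rim centred at (286,180), which agrees within 3 mm: the tin is at (536.5,-268.5). I'll go down inside it.

```bash
python3 -m jog '[[[0.75,0.5,0],2,0],[[0,0,5],0,0],[[0,0,5],0,0],[[0,0,4],0,0],[[0,0,3],0,0],[[0,0,2],0,0.4],[[0,0,1],0,0.4],[[0,0,0],0,0.4]]' 10
python3 - <<'E'
from h import *
s=telemetry.state();print(s['ee_pos'],s['ee_rot'],s['force'])
E
```

```text
time_s: 3.72
ee_pos: [534.1, -253.1, 44.3]
ee_rot: [179.9, 0.8, -179.6]
force: [1.5, -2.2, -0.0]
gripper_width: 27.8
[ 534.09317401 -253.05197654   44.2672173 ] [ 179.92211075    0.79731949 -179.61588928] [ 1.52348278 -2.21265192 -0.01976806]
```

```bash
python3 -m jog '[[[0,0,0],0,0.4]]'; python3 - <<'E'
from h import *
f=grab('wrist','w2')
E
```

```text
time_s: 3.85
ee_pos: [534.4, -253.3, 45.3]
ee_rot: [-180.0, 0.9, -179.6]
force: [1.0, -2.9, -1.4]
gripper_width: 35.5
```

View pics/w2.png

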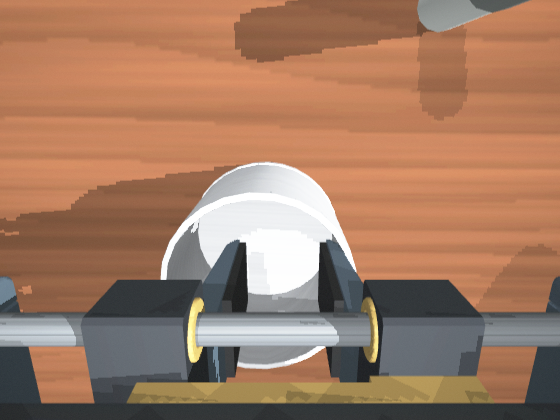

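Both fingers are inside the tin. The +y finger touches the wall, with the tin centre about 8 mm on the -y side. I'll go a little lower and tow it towards +y.

```bash
python3 -m jog '[[[0,0,1],0,0.4],[[-0.2,1,0],0,0.4],[[-0.2,2,0],0,0.4],[[-0.2,2,0],0,0.4],[[-0.2,2,0],0,0.4],[[-0.2,2,0],0,0.4],[[-0.2,2,0],0,0.4],[[-0.2,2,0],0,0.4],[[-0.1,2,0],0,0.4],[[0,1,0],0,0.4]]'
```

```text
time_s: 5.15
ee_pos: [549.4, -83.3, 36.6]
ee_rot: [-179.8, 1.0, -179.4]
force: [1.1, -3.7, -0.7]
gripper_width: 36.4
```

```bash
python3 -m jog '[[[0,2,0],0,0.4],[[0,2,0],0,0.4],[[0,2,0],0,0.4],[[0,2,0],0,0.4],[[0,1,0],0,0.4],[[0,0.4,0],0,0.4],[[0,0,0],0,0.4]]'; python3 - <<'E'
from h import *
f=grab('top','t3')
cv2.imwrite('pics/t3.png',cv2.resize(f['color'][150:270,230:390],(800,600),interpolation=2)[:,:,::-1])
E
```

```text
time_s: 6.02
ee_pos: [546.5, 15.3, 36.2]
ee_rot: [-179.6, 0.9, -179.2]
force: [-0.0, -4.0, 1.2]
gripper_width: 36.2
```

View pics/t3.png

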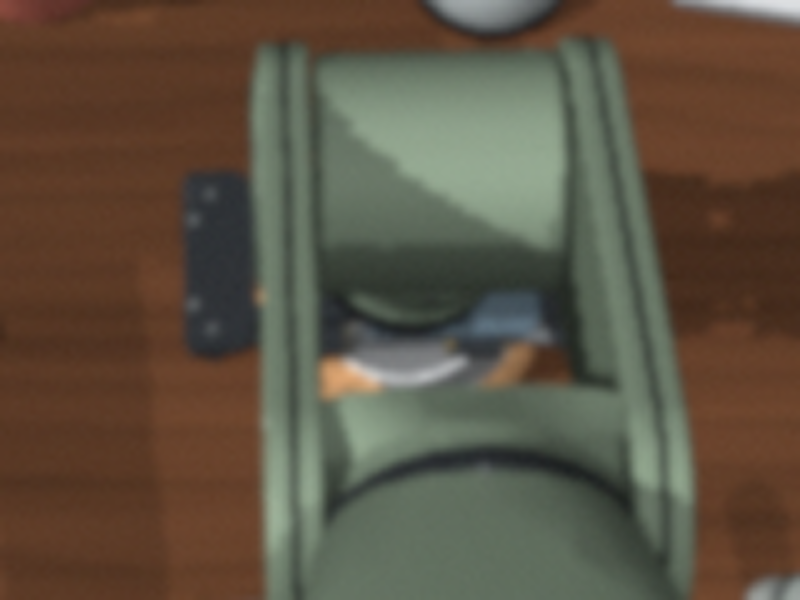

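The arm hides the tin in this view. I'll close the fingers, free them from the wall, rise and look with the wrist camera.

```bash
python3 -m jog '[[[0,-0.5,0],0,0.2],[[0,0,0],0,0.1],[[0,0,-2],0,0.1],[[0,0,-4],0,0.1],[[0,0,-5],0,0.3],[[0,0,-5],0,0.6],[[0,0,-4],0,1],[[0,0,0],0,1]]'; python3 - <<'E'
from h import *
f=grab('wrist','w4');s=telemetry.state();print(s['ee_pos'],s['ee_rot'])
g=cv2.cvtColor(f['color'],cv2.COLOR_RGB2HSV)
print(proj(f,[(550,5.5,75),(595,5.5,75),(505,5.5,75),(550,50.5,75),(550,-39.5,75),(550,5.5,1),(618,5.5,1),(482,5.5,1),(550,73.5,1),(550,-62.5,1)]))
E
```

```text
time_s: 7.08
ee_pos: [542.0, 13.6, 240.4]
ee_rot: [179.6, 0.6, -179.6]
force: [0.4, 0.1, -0.7]
gripper_width: 46.5
[540.83804143  13.58848308 238.39613959] [ 179.66156825    0.36125726 -179.62134093]
[[271.67768985 196.39872389]
 [271.77192915 240.17109656]
 [271.57605501 149.19126079]
 [318.60477802 196.62353008]
 [224.65794286 196.17347382]
 [273.05785352 179.76681898]
 [273.11289996 235.25409456]
 [272.99729755 118.72588236]
 [332.27589795 180.07119425]
 [213.69217558 179.46168488]]
```

View pics/w4.png

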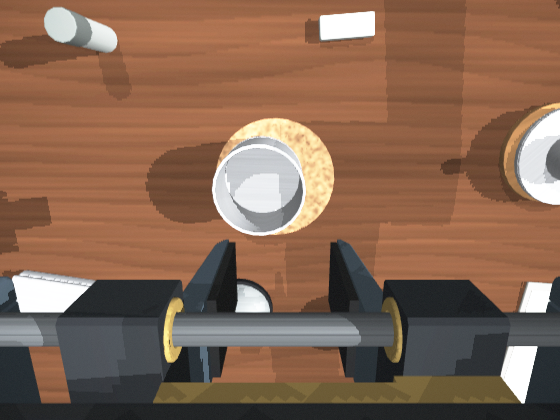

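The tin rim is centred at (258.5,187) and the mat at (275,176.5). That puts the tin on the mat but about 15 mm off centre, mostly towards -y. The limit is 22 mm, so I'll nudge it about 12 mm for margin.

```bash
python3 -m jog '[[[0,-1.6,0],0,0.4],[[0,0,4],0,0.4],[[0,0,3],0,0.4],[[0,0,1],0,0.4]]'; python3 -m jog '[[[0,0,0],0,0.4]]'
```

```text
time_s: 7.62
ee_pos: [538.5, -4.5, 151.3]
ee_rot: [179.6, -0.1, -179.7]
force: [0.6, -0.4, 1.1]
gripper_width: 36.6
time_s: 7.75
ee_pos: [537.8, -5.0, 150.2]
ee_rot: [179.6, -0.3, -179.7]
force: [0.2, -0.4, 0.4]
gripper_width: 36.5
```

```bash
python3 -m jog '[[[-0.2,0,4],0,0.4],[[-0.2,0,4],0,0.4],[[-0.2,0,2],0,0.4],[[-0.2,0,1.3],0,0.4],[[-0.1,1,0],0,0.4],[[-0.2,1,0],0,0.4],[[-0.2,0.7,0],0,0.4],[[0,0,0],0,0.4]]'; python3 -m jog '[[[0,0,0],0,0.4]]'
```

```text
time_s: 8.75
ee_pos: [556.5, 23.0, 40.9]
ee_rot: [179.7, 0.4, -179.7]
force: [-0.4, -0.5, -0.3]
gripper_width: 36.4
time_s: 8.88
ee_pos: [556.7, 23.1, 41.3]
ee_rot: [179.7, 0.5, -179.7]
force: [-0.6, -2.9, -1.8]
gripper_width: 36.3
```

```bash
python3 -m jog '[[[0,0.5,0],0,0.4],[[0,0,0],0,0.4],[[0.3,-1.5,0],0,0.4],[[0.3,-0.5,-2],0,0.4],[[0,0,-4],0,0.4],[[0,0,-5],0,0.6],[[0,0,-5],0,0.8],[[0,0,-4],0,1],[[0,0,0],0,1]]'; python3 - <<'E'
from h import *
f=grab('wrist','w5');s=telemetry.state();print(s['ee_pos'],s['ee_rot'])
H=cv2.cvtColor(f['color'],cv2.COLOR_RGB2HSV)
print(proj(f,[(548,6,75),(548,51,75),(548,6,1),(548,74,1)]))
E
```

```text
time_s: 10.0
ee_pos: [549.3, 2.8, 248.9]
ee_rot: [179.5, 0.8, -179.9]
force: [0.2, -0.9, -0.6]
gripper_width: 73.5
[548.13635893   2.72168409 246.81580868] [ 179.48516421    0.54651193 -179.92486115]
[[283.04520538 184.46441341]
 [329.28717911 184.43715807]
 [282.37310693 169.7720478 ]
 [340.8736263  169.7585258 ]]
```

View pics/w5.png

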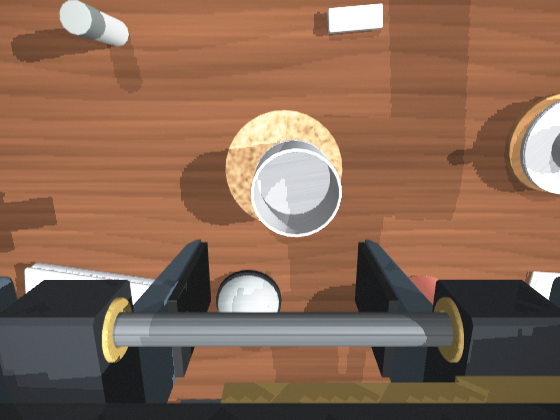

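The tin rim is centred at (296,192) and the mat at (284,168), so the tin is about 14 mm off on the other side. That's inside the 22 mm limit, so I'll go to the lids and check the tin from the top camera on the way.

```bash
python3 -m jog '[[[0.5,5.2,0],0,1],[[0.5,5.2,0],0,1],[[0.5,5.2,0],0,1],[[0.5,5.2,0],0,1],[[0.5,5.2,0],0,1],[[0.5,4.4,0],0,1],[[0,0,0],0,1],[[0,0,0],0,1]]'; python3 - <<'E'
from h import *
f=grab('wrist','w6');s=telemetry.state();print(s['ee_pos'],s['ee_rot'])
print(proj(f,[(515.4,312.8,92),(515.4,312.8,33),(567.4,312.8,33),(515.4,364.8,33)]))
a=grab('top');H=cv2.cvtColor(a['color'],cv2.COLOR_RGB2HSV)
w=np.hstack([cv2.resize(a['color'][160:260,260:360],(400,400),interpolation=2),cv2.resize(f['color'][80:280,180:380],(400,400),interpolation=2)])
cv2.imwrite('pics/c6.png',w[:,:,::-1])
E
```

```text
time_s: 11.05
ee_pos: [513.0, 309.9, 234.3]
ee_rot: [179.9, -0.7, 179.8]
force: [0.4, -0.8, 0.2]
gripper_width: 91.1
[512.96236877 309.76027194 234.35076379] [179.92777614  -0.71272522 179.71972218]
[[284.32031531 200.56571572]
 [283.9987163  186.6987783 ]
 [284.14752405 233.55143658]
 [333.57443805 186.48205882]]
```

View pics/c6.png

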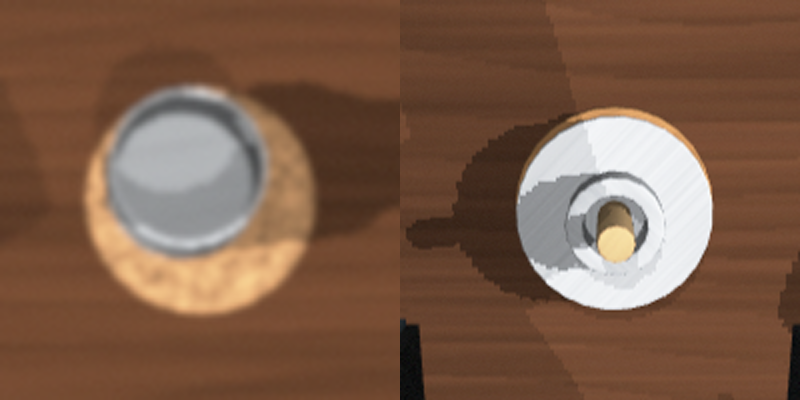

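In the wrist crop the knob top is at (288.5,202), which gives the knob at about (516.5,316). In the top crop the tin rim is centred at about (306.4,202.3), on the mat. I'll descend onto the knob.

```bash
python3 -c "
from h import *
a=grab('top');print(ray(a,(306.4,202.3),75),ray(a,(309.6,209.6),1))"
python3 -m jog '[[[-0.35,0.57,0],0,1],[[0,0,4],0,1],[[0,0,4],0,1],[[0,0,3],0,1],[[0,0,0],0,1]]'
```

```text
[554.76111742  16.52037492  75.        ] [547.68303349   5.03588368   1.        ]
time_s: 11.82
ee_pos: [519.7, 313.8, 124.8]
ee_rot: [179.7, -0.3, 179.3]
force: [-0.0, 0.2, 0.3]
gripper_width: 91.1
```

```bash
python3 -m jog '[[[0.3,0.2,2.5],0,0.6],[[0,0,1.5],0,0.5],[[0,0,0],0,0.4]]' 20;  python3 -m jog '[[[0,0,0],0,0.3]]'
```

```text
time_s: 12.2
ee_pos: [520.2, 317.2, 88.3]
ee_rot: [179.5, 0.1, 179.3]
force: [0.2, 0.3, 0.2]
gripper_width: 64.4
time_s: 12.32
ee_pos: [521.2, 317.6, 89.6]
ee_rot: [179.4, 0.2, 179.3]
force: [0.4, 0.4, -0.2]
gripper_width: 54.3
```

```bash
python3 -m jog '[[[0.4,-0.1,0.7],0,0.3],[[0,0,0.1],0,0.25],[[0,0,0],0,0.25]]'
```

```text
time_s: 12.7
ee_pos: [517.9, 317.1, 82.9]
ee_rot: [179.3, 0.4, 179.3]
force: [-0.0, 0.6, -1.1]
gripper_width: 24.4
```

```bash
python3 -m jog '[[[0,0,0],0,0.1],[[0,0,0],0,0],[[0,0,0],0,0]]' 35;  python3 -m jog '[[[0,0,-0.6],0,0],[[0,0,-1],0,0],[[0,0,-1.5],0,0],[[0,0,-2],0,0],[[0,0,-2],0,0],[[0,0,-2],0,0],[[0,0,0],0,0],[[0,0,0],0,0]]'
python3 - <<'E'
from h import *
f=grab('wrist','w7');g=grab('scene')
w=np.hstack([f['color'][100:400,180:400],cv2.resize(g['color'][130:230,330:450],(360,300),interpolation=2)])
cv2.imwrite('pics/c7.png',w[:,:,::-1])
E
```

```text
time_s: 13.08
ee_pos: [518.1, 317.2, 83.2]
ee_rot: [179.3, 0.4, 179.3]
force: [0.0, -0.4, -1.0]
gripper_width: 0.6
time_s: 14.08
ee_pos: [518.2, 316.5, 182.8]
ee_rot: [179.1, 0.7, 179.2]
force: [0.2, 0.2, -0.3]
gripper_width: 0.4
```

View pics/c7.png

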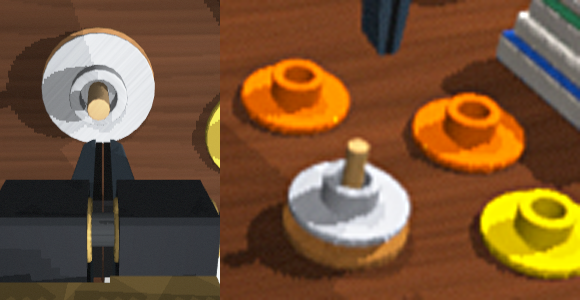

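The grasp missed: the jaws shut on nothing and the lids haven't moved. I'll compare the projected TCP, tips and knob with the pictures.

```bash
python3 - <<'E'
from h import *
s=telemetry.state();p=s['ee_pos'];print(p,s['ee_rot'],env.tips_ahead, s['qpos'])
f=grab('wrist');g=grab('scene');a=grab('top')
for n,x in(('w',f),('s',g)):print(n,proj(x,[p,p-[0,0,19],(516.5,316,92),(516.5,316,33)]).round(1))
# observed knob top, fit brownish
H=cv2.cvtColor(f['color'],cv2.COLOR_RGB2HSV)
m=cv2.inRange(H,(10,60,150),(28,255,255));m[:195]=0;m[222:]=0;m[:,:262]=0;m[:,296:]=0
ys,xs=np.nonzero(m);print('w knob',xs.mean(),ys.mean(),len(xs))
print('w knob->',ray(f,(278,208),92),ray(f,(278.5,186),33)) 
# scene: tip of knob at crop(357,146)/3
print('s obs knob top', 330+(357-220)/3,130+146/3, 's obs tip',330+(385-220)/3,130+48/3)
# triangulate knob top
def P(x):
    R,_=cv2.Rodrigues(np.array(x['rvec'],float));return np.array(x['K'])@np.c_[R,np.array(x['tvec']).ravel()]
X=cv2.triangulatePoints(P(f),P(g),np.array([[278.],[208.]]),np.array([[375.7],[178.7]]));print('tri f-s',(X[:3]/X[3]).ravel())
X=cv2.triangulatePoints(P(a),P(g),np.array([[172.7],[218.9]]),np.array([[375.7],[178.7]]));print('tri a-s',(X[:3]/X[3]).ravel())
E
```

```text
[518.19771533 316.53426707 182.55221761] [179.12801154   0.67124858 179.25117619] 19.0 [ 30.10135987  21.35472101  87.90229113   0.43114809  69.72010687
 -59.30075361]
w [[280.4 262.4]
 [280.  248.4]
 [278.5 209.4]
 [278.1 190.5]]
s [[381.8 148.3]
 [380.7 154.8]
 [376.  177.8]
 [372.9 195.7]]
w knob 278.9975845410628 208.024154589372 414
w knob-> [515.36267427 315.67681333  92.        ] [512.33543288 316.40790742  33.        ]
s obs knob top 375.6666666666667 178.66666666666666 s obs tip 385.0 146.0
tri f-s [516.27926977 315.66348757  88.94412449]
tri a-s [516.12614746 314.4724677   88.85368962]
```

```bash
python3 - <<'E'
from h import *
s=telemetry.state();p=s['ee_pos'];R=Rn.from_euler('xyz',s['ee_rot'],degrees=True)
f=grab('wrist');g=grab('scene')
for zt in(-10,0,10,19,30):
    for xt in(-16,16):
        q=p+R.apply([xt,0,zt]);print(zt,xt,'w',proj(f,q).round(1),'s',proj(g,q).round(1))
# gray ascii of finger bottom in scene, and in wrist
G=cv2.cvtColor(g['color'],cv2.COLOR_RGB2GRAY);print('scene cols 374-398 rows 128-176')
for r in range(128,176,2):print(r,' '.join('%3d'%v for v in G[r,370:400:2]))
W=cv2.cvtColor(f['color'],cv2.COLOR_RGB2GRAY);print('wrist')
for r in range(226,300,4):print(r,' '.join('%3d'%v for v in W[r,262:302:2]))
E
```

```text
-10 -16 w [[280.3 299. ]] s [[385.  148.5]]
-10 16 w [[280.2 241.1]] s [[379.7 141.3]]
0 -16 w [[280.4 289.6]] s [[384.5 152. ]]
0 16 w [[280.3 234.1]] s [[379.2 144.8]]
10 -16 w [[280.5 281. ]] s [[383.9 155.5]]
10 16 w [[280.4 227.7]] s [[378.6 148.2]]
19 -16 w [[280.6 273.9]] s [[383.4 158.6]]
19 16 w [[280.5 222.5]] s [[378.2 151.3]]
30 -16 w [[280.7 266. ]] s [[382.8 162.4]]
30 16 w [[280.6 216.7]] s [[377.6 155. ]]
scene cols 374-398 rows 128-176
128  78  75  79  51  32  28  30  54  55  21  38  56  46  49  47
130  72  77  76  70  30  27  30  52  54  16  43  56  53  52  52
132  79  78  80  82  33  31  30  56  55  17  53  55  84  74  73
134  83  82  82  85  32  34  29  54  49  20  52  60  85  83  83
136  82  82  81  82  29  31  28  57  39  22  50  77  79  78  82
138  78  80  80  75  29  31  25  54  29  25  57  81  86  82  85
140  79  78  84  80  26  28  31  55  26  34  58  77  80  81  79
142  78  81  80  78  59  24  34  58  19  44  64  81  80  83  80
144  78  76  74  78  77  50  36  57  20  50  74  73  73  70  77
146  75  75  74  74  75  78  42  48  14  57  78  76  78  78  75
148
[... 1794 characters left out ...]
  22  18  45  47  46  47  47
270  45  46  46  45  47  48  27  20  17  23  67  14  21  18  17  46  45  45  46  46
274  47  45  45  46  47  46  21  19  21  20  65  19  20  18  22  45  45  46  48  45
278  46  46  48  47  47  45  21  19  23  20  68  19  20  23  17  43  45  48  47  45
282  21  24  26  26  44  48  19  19  19  19  66  22  20  20  16  38  45  30  24  21
286  25  24  25  27  38  36  17  17  21  19  63  19  17  16  17  32  43  30  23  28
290  25  24  26  29  38  36  14  18  15  18  59  18  17  18  21  27  48  26  26  28
294  23  25  26  28  41  37  20  19  12  15  49  17  19  18  16  26  45  26  29  26
298  27  26  27  49  59  47  12  15  20   8  41  19  20  19  20  21  53  59  26  26
```

Both views agree that the fingertips sit about 10 mm behind the reported TCP, about 29 mm shorter than stated. The wrist tip edge is at row 241 and the scene tip edge at row 148, and both match z = -10. My jaws therefore closed above the knob. From here I'll command z 29 mm lower, and the knob grasp goes to a reported z of about 53.

```bash
python3 -m jog '[[[0.2,-0.1,0],0,1],[[0,0,3],0,1],[[0,0,4],0,0.8],[[0,0,3],0,0.6],[[0,0,1.5],0,0.5],[[0,0,0],0,0.4],[[0,0,0],0,0.4]]' 20
```

```text
time_s: 15.3
ee_pos: [518.7, 318.1, 66.0]
ee_rot: [179.0, 0.9, 179.2]
force: [-0.4, -0.4, 0.8]
gripper_width: 36.8
```

```bash
python3 -m jog '[[[0.2,-0.3,0.8],0,0.35],[[0,0,0.4],0,0.35],[[0,0,0],0,0.3]]' 20;python3 -m jog '[[[0,0,0],0,0.1],[[0,0,0],0,0],[[0,0,0],0,0],[[0,0,0],0,0]]' 35
```

```text
time_s: 15.68
ee_pos: [518.0, 315.7, 55.5]
ee_rot: [178.9, 1.1, 179.2]
force: [-0.2, 0.1, 0.9]
gripper_width: 27.6
time_s: 16.18
ee_pos: [518.1, 315.8, 55.7]
ee_rot: [178.9, 1.1, 179.3]
force: [-0.1, 0.6, -0.2]
gripper_width: 16.9
```

The jaws now hold the knob (17 mm opening). Lifting.

```bash
python3 -m jog '[[[0,0,-0.5],0,0],[[0,0,-1],0,0],[[0,0,-1.5],0,0],[[0,0,-2],0,0],[[0,0,-2.5],0,0],[[0,0,-3],0,0],[[0,0,-2],0,0],[[0,0,0],0,0],[[0,0,0],0,0]]'
python3 - <<'E'
from h import *
s=telemetry.state();p=s['ee_pos'];print(p,s['ee_rot'],s['force'],s['gripper_width'])
a=grab('top');f=grab('wrist','w8')
# outer lid plate in wrist view: expected location
H=cv2.cvtColor(f['color'],cv2.COLOR_RGB2HSV)
for z in(-21,):print(proj(f,[p+[0,0,-21],p+[52,0,-21],p+[-52,0,-21],p+[0,52,-21],p+[0,-52,-21]]).round(1))
H=cv2.cvtColor(a['color'],cv2.COLOR_RGB2HSV)
m=cv2.inRange(H,(0,0,110),(179,45,255))
g=np.zeros_like(m);g[160:260,260:360]=m[160:260,260:360];print('tin px top view',cv2.boundingRect(g))
E
```

```text
time_s: 17.3
ee_pos: [515.0, 313.2, 189.6]
ee_rot: [178.8, 1.2, 179.2]
force: [-0.6, 0.3, -2.9]
gripper_width: 17.2
[515.04400327 313.16067344 189.61468431] [178.80105732   1.18497685 179.23811267] [-0.62649568  0.31653328 -2.93171295] 17.189514261133198
[[279.6 246.6]
 [280.9 323.2]
 [278.2 157.7]
 [368.5 244.8]
 [190.1 248.4]]
tin px top view (287, 182, 40, 42)
```

The wrist force is -2.9 N, so both lids are held. I'll carry them over the tin, aiming for TCP (557,18.5) since the knob sits about 2 mm on the -x side of the TCP.

```bash
python3 -m jog '[[[-0.5,-2.5,0],0,0],[[-0.6,-4.2,0],0,0],[[-0.6,-4.2,0],0,0],[[-0.6,-4.2,0],0,0],[[-0.6,-4.2,0],0,0],[[-0.6,-4.2,0],0,0],[[-0.5,-3.5,0],0,0],[[0,-2,0],0,0],[[0,0,0],0,0],[[0,0,0],0,0]]'
```

```text
time_s: 18.65
ee_pos: [548.7, 14.3, 174.0]
ee_rot: [179.0, 0.2, 179.3]
force: [-0.4, 0.7, -3.9]
gripper_width: 17.2
```

```bash
python3 -m jog '[[[-0.8,0.4,1],0,0],[[0,0,1.2],0,0],[[0,0,0.8],0,0],[[0,0,0],0,0],[[0,0,0],0,0]]'
python3 - <<'E'
from h import *
s=telemetry.state();p=s['ee_pos'];print(p,s['ee_rot'],s['force'])
f=grab('wrist');g=grab('scene')
print(proj(g,[(555,17.5,75),(555,17.5,0),(555,-27.5,75),(555,62.5,75),p+[-2,0,-25.7]+np.array([0,0,3]),p+[-2,52,-25.7],p+[-2,-52,-25.7]]).round(1))
w=np.hstack([cv2.resize(f['color'][100:300,180:380],(400,400),interpolation=2),cv2.resize(g['color'][170:270,210:310],(400,400),interpolation=2)])
cv2.imwrite('pics/c9.png',w[:,:,::-1])
E
```

```text
time_s: 19.27
ee_pos: [556.8, 22.0, 140.7]
ee_rot: [178.9, 0.1, 179.6]
force: [0.9, -1.6, -2.3]
gripper_width: 17.2
[556.75969582  21.98769883 140.7332852 ] [1.78926939e+02 7.28667914e-02 1.79550134e+02] [ 0.90809955 -1.59237185 -2.30816623]
[[264.3 212.1]
 [264.8 234.7]
 [245.5 215.3]
 [282.7 209. ]
 [265.8 197.9]
 [287.6 195.3]
 [243.7 202.5]]
```

View pics/c9.png

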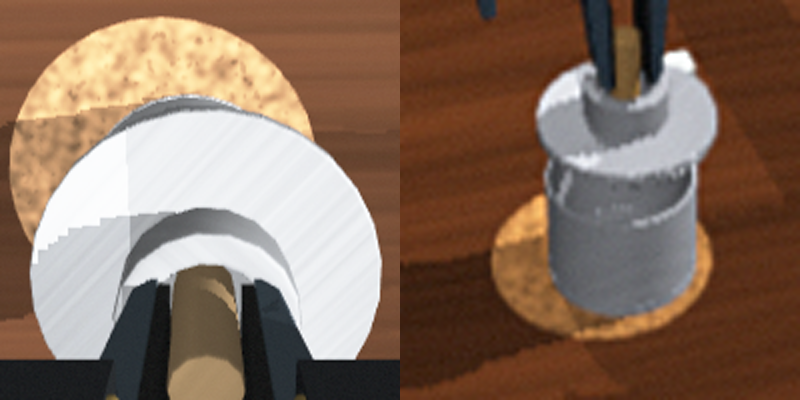

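Lids held nested and level above the tin; in the scene crop the lid centre column is 628 and the tin's 622.5. That matches the predicted +3.5 mm y error, so I'll correct it and lower.

```bash
python3 -m jog '[[[0,-0.4,0],0,0],[[0,0,0.5],0,0],[[0,0,0.3],0,0],[[0,0,0],0,0]]'
```

```text
time_s: 19.88
ee_pos: [557.0, 17.4, 133.0]
ee_rot: [178.9, 0.2, 179.5]
force: [0.8, 0.2, -2.4]
gripper_width: 17.1
```

```bash
python3 -m jog '[[[0,0,0.5],0,0],[[0,0.05,0.4],0,0],[[0,0,0.3],0,0],[[0,0,0.3],0,0]]'; python3 -m jog '[[[0,0,0.3],0,0],[[0,0,0.2],0,0]]'
```

```text
time_s: 20.38
ee_pos: [557.2, 18.3, 117.0]
ee_rot: [178.9, 0.2, 179.5]
force: [0.6, -0.2, -2.6]
gripper_width: 16.9
time_s: 20.62
ee_pos: [557.3, 18.4, 111.6]
ee_rot: [178.9, 0.2, 179.5]
force: [-1.2, -0.8, -2.7]
gripper_width: 16.9
```

```bash
python3 -m jog '[[[0,0,0.2],0,0],[[0,0,0],0,0]]'; python3 -m jog '[[[0,0,0.2],0,0],[[0,0,0],0,0]]'
```

```text
time_s: 20.88
ee_pos: [557.4, 18.4, 109.4]
ee_rot: [178.9, 0.2, 179.5]
force: [-0.4, -0.4, -2.3]
gripper_width: 17.2
time_s: 21.12
ee_pos: [557.3, 18.6, 109.2]
ee_rot: [178.9, 0.2, 179.5]
force: [0.7, 0.0, -1.8]
gripper_width: 16.9
```

```bash
python3 -m jog '[[[0,0,0.2],0,0],[[0,0,0.1],0,0]]'; python3 -m jog '[[[0,0,0.2],0,0],[[0,0,0.1],0,0]]'
```

```text
time_s: 21.38
ee_pos: [557.0, 18.8, 108.7]
ee_rot: [178.9, 0.3, 179.5]
force: [-4.2, -0.1, 4.6]
gripper_width: 17.0
time_s: 21.62
ee_pos: [557.0, 18.8, 108.7]
ee_rot: [178.9, 0.4, 179.5]
force: [-2.6, -0.2, 2.4]
gripper_width: 16.9
```

It's seated: z is 108.7 as expected, and the force has turned upward. Letting go.

```bash
python3 -m jog '[[[0,0,0],0,0.3],[[0,0,0],0,0.5],[[0,0,-0.3],0,0.8],[[0,0,0],0,0.8],[[0,0,0],0,0.8]]' 20
python3 - <<'E'
from h import *
s=telemetry.state();p=s['ee_pos'];print(p,s['ee_rot'],s['force'])
f=grab('wrist');g=grab('scene')
print(proj(g,[(555,17.5,145),(555,17.5,86),(555,69.5,86),(555,-34.5,86),(555,17.5,0)]).round(1), proj(f,[(555,17.5,145)]))
w=np.hstack([cv2.resize(f['color'][150:350,180:380],(400,400),interpolation=2),cv2.resize(g['color'][170:270,210:310],(400,400),interpolation=2)])
cv2.imwrite('pics/c10.png',w[:,:,::-1])
E
```

```text
time_s: 22.25
ee_pos: [558.2, 18.8, 111.8]
ee_rot: [178.9, 0.5, 179.5]
force: [-0.1, 0.2, -0.6]
gripper_width: 64.3
[558.17633976  18.76810252 111.79476997] [178.91158729   0.49659967 179.53628722] [-0.08905657  0.22809126 -0.58479716]
[[263.8 189.2]
 [264.2 208.7]
 [285.6 205.1]
 [242.4 212.3]
 [264.8 234.7]] [[278.40933604 287.82260507]]
```

View pics/c10.png

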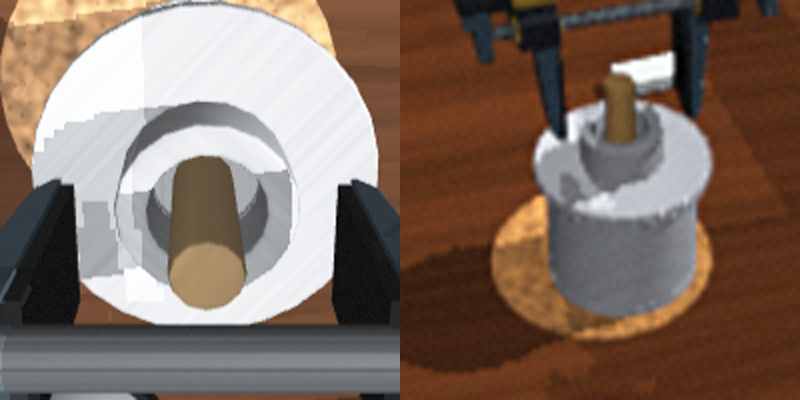

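The lids sit flat on the tin, the fingers are clear and the knob is in the middle of the collar. Next I'll go down to the collar at a reported z of about 80.

```bash
python3 -m jog '[[[0.2,0,1],0,0.8],[[0.1,0,1],0,0.8],[[0,0,0.6],0,0.75],[[0,0,0.3],0,0.7],[[0,0,0],0,0.7]]' 12
```

```text
time_s: 22.98
ee_pos: [554.5, 19.4, 79.8]
ee_rot: [178.9, 0.4, 179.5]
force: [0.8, 0.2, 0.9]
gripper_width: 63.6
```

```bash
python3 -m jog '[[[-0.05,-0.05,-0.1],0,0.6],[[0,0,0],0,0.5],[[0,0,0],0,0.4],[[0,0,0],0,0.4]]' 12; python3 -m jog '[[[0,0,0],0,0.4],[[0,0,0],0,0.4]]' 18
```

```text
time_s: 23.48
ee_pos: [555.4, 18.8, 81.3]
ee_rot: [178.9, 0.4, 179.5]
force: [0.5, 0.4, -1.2]
gripper_width: 49.9
time_s: 23.72
ee_pos: [555.3, 18.9, 81.3]
ee_rot: [178.9, 0.4, 179.5]
force: [0.5, 0.4, -1.6]
gripper_width: 49.3
```

```bash
python3 -m jog '[[[0,0,-0.4],0,0.4],[[0,0,-0.6],0,0.4],[[0,0,-0.8],0,0.4]]'; python3 -m jog '[[[0,0,0],0,0.4]]'
```

```text
time_s: 24.1
ee_pos: [554.7, 18.5, 99.8]
ee_rot: [178.9, 0.4, 179.5]
force: [0.1, 0.8, -1.1]
gripper_width: 49.3
time_s: 24.22
ee_pos: [555.4, 18.5, 100.9]
ee_rot: [178.9, 0.5, 179.5]
force: [-0.4, 0.9, -1.4]
gripper_width: 49.3
```

```bash
python3 -m jog '[[[0,0,-1],0,0.4],[[0,0,-1.2],0,0.4],[[0,0,-1.2],0,0.4]]'; python3 -m jog '[[[0,0,0],0,0.4]]'
```

```text
time_s: 24.6
ee_pos: [554.6, 17.8, 136.5]
ee_rot: [178.9, 0.4, 179.5]
force: [0.2, 0.9, -1.4]
gripper_width: 49.5
time_s: 24.72
ee_pos: [555.5, 17.8, 138.0]
ee_rot: [178.9, 0.6, 179.5]
force: [-0.3, 0.1, -1.6]
gripper_width: 49.9
```

```bash
python3 -m jog '[[[0,0,-1.2],0,0.4],[[0,0,-1.2],0,0.4],[[0,0,-1.2],0,0.4],[[0,0,-1.2],0,0.4],[[0,0,-0.8],0,0.4],[[0,0,0],0,0.4],[[0,0,0],0,0.4]]'
python3 - <<'E'
from h import *
s=telemetry.state();p=s['ee_pos'];print(p,s['ee_rot'],s['force'],s['gripper_width'])
f=grab('scene','s11');H=cv2.cvtColor(f['color'],cv2.COLOR_RGB2HSV)
dz=p[2]-81.3
print('rise',dz,'proj plate held',proj(f,[(555,18,84+dz),(555,70,84+dz),(555,-34,84+dz)]).round(1).tolist())
print('proj knob top',proj(f,[(555,18,145)]).round(1),'flange',proj(f,[(555,18,83),(555,65,83),(555,-29,83)]).round(1).tolist(),'tin foot',proj(f,[(555,18,0)]).round(1))
G=cv2.cvtColor(f['color'],cv2.COLOR_RGB2GRAY)
k=cv2.inRange(H,(8,70,60),(22,200,255))
for r in range(132,246,3):print(r,' '.join('%3d'%v for v in G[r,236:294:3]),'|',''.join('#' if v else '.' for v in k[r,236:294:3]))
E
```

```text
time_s: 25.6
ee_pos: [554.6, 16.6, 197.9]
ee_rot: [178.9, 0.5, 179.5]
force: [0.7, 0.7, -0.6]
gripper_width: 49.4
[554.60344499  16.60848249 197.90004801] [178.91439698   0.534139   179.5364584 ] [ 0.71797994  0.74025078 -0.59482265] 49.405256316186765
rise 116.60004801341894 proj plate held [[263.5, 169.4], [286.5, 166.0], [240.1, 173.0]]
proj knob top [[264.  189.2]] flange [[264.4, 209.6], [283.8, 206.3], [244.8, 212.9]] tin foot [[265.  234.7]]
132  32  69  78  84  84  82  81  87  56  53  56  54  55   8  59  36  29  23  55  58 | .###.#...####.#.....
135  45  47  47  36  29  49  54  54  55  51  69  70  82  74  87  20  23  21  48  52 | .#...#.###....#...#.
138  75  48  32  35  32  50  96  85  86  54  49  41  37  26  52  22  21  18  62  68 | .#............#...##
141  59  65  18  17  18  58  47  50  52  48  50  57  21  28  39  30  44  62  63  66 | ......####.#....####
144  45  37  17  17  21  19  63  67  53  55  53  52  23  21  47  49  57  58  71  73 | #.....######....####
147  50  49  45  38  42  59  62  64  67  56  56  60  32  12  47  45  58  56  66  66 | #.#..#######....####
150  
[... 2718 characters left out ...]
110 106 115 126 142 108  49  50  52 | ####............####
228 164 187 158 161  71  87  95 104 105 104 109 108 109 111 127 138 139  54  54  56 | ####............####
231 119 105 106 109  70  87  97 101 105 109 105 102 108 111 125 137 153  94  56  55 | ####............####
234 106 103 104 105  74  91 100 102 105 106 106 103 108 118 129 139 148 138  55  56 | ####............####
237 116 128 110 106  80  89  97 102 103 104 107 107 109 112 125 135 149 115  61  53 | ####............####
240 105 115  99 116  94  87  98 101 105 107 107 102 107 118 131 154 150  61  58  60 | ####............####
243 120 116 101 102 102  92  99 101 101 107 112 109 112 119 142 153 120  54  51  54 | #####..........#####
```

Numerically, the outer lid is at rows 162–183 in the gripper, about 116 mm up. The flange and knob below are at rows 190–223, centred at column 264 as predicted. I'll confirm it is still and hand in.

```bash
python3 -m jog '[[[0,0,0],0,0.4],[[0,0,0],0,0.4],[[0,0,0],0,0.4]]'; python3 -c "
from h import *
print(telemetry.state()['qvel'].round(2));print(job_done())"
```

```text
time_s: 26.02
ee_pos: [554.1, 16.7, 196.8]
ee_rot: [178.9, 0.4, 179.5]
force: [0.1, 0.8, -0.4]
gripper_width: 49.6
[-0.02  0.12  0.14  0.02  0.   -0.05]
the job is handed in; nothing more can be done
None
```

The job is done and handed in at about 26 s of the 72 s allowed; the hand-in gave no verdict.

**What I did:**
- **Tin:** I towed it onto the mat from inside and nudged it once more. It stands about 14 mm off the mat's centre, within the 22 mm limit.
- **Lids:** I lowered both nested lids until the inner one was home in the mouth, then let go. The tool stopped at exactly the expected height and the force turned upward.
- **Outer lid:** I took it by the collar and lifted it about 115 mm. It is held still and level within about 1.2°.

**Last checks:** The final scene image, checked by pixel values only since my 12 views were used, shows the inner lid's flange and knob where predicted on the tin. The jaws were at 49.6 mm, matching the 50 mm collar.

**What failed or disagreed:**
- **Missed grasp:** The first try at the knob closed on air, without moving the lids. In two views the fingertips sat about 29 mm further back than the stated 19 mm ahead of the TCP. I worked 29 mm lower from then on, and every later contact agreed with that.
- **Tow height:** The tin was therefore pushed at about 46–51 mm above the desk or higher, above the advised 40 mm. It stood upright on the mat in the views afterwards.
- **Camera offset:** Camera positions differed by up to about 5 mm between views.
- **Final force:** The last wrist force reading was -0.4 N, less than the lid's 1.2 N weight. It had read about -1.5 N during the lift, so I trust the image and the jaw opening more.

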